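Hang a lipped bin on the louvered panel

ROBOT

A 7-joint arm with a two-finger parallel gripper is mounted at the origin on the work surface. World frame = base frame: x ahead of the robot, y to its left, z up, the work surface at z = 0. Lengths are in m, angles in rad, forces in N, time in s.
With the tool pointing down it reaches from about 0.425 to 0.8 m from the base axis. Payload 8.3 kg.
Tool frame: the origin (TCP) lies midway between the tips of the shut fingers; the grasp point (between the pads) lies 19 mm behind it; x points along the fingers, y is the direction in which the jaws open and shut, and the axes are right-handed (so a half turn about x gives the same grasp; the last joint's range is limited). The gripper opens to 85 mm and grips with 20 to 120 N. Pads are 22 mm wide; open, the fingers measure 114 mm over their backs; the gripper's body (76 mm by 85 mm) begins 54 mm behind the grasp point. The pads swing forward as they close: fully open they stand 13 mm farther back than shut.
Start: joints at [1.273, 0.383, 0.016, 1.37, -0.006, 1.388, -0.046], TCP at [0.145, -0.608, 0.231] pointing down, gripper open.
Joint ranges: [-2.95, 2.95], [-0.25, 2.06], [-1.52, 1.56], [0.18, 2.33], [-1.44, 4.58], [0.02, 2.06], [-3.01, 3.01]. Speed limits (rad/s): [2.39, 2.39, 3.01, 3.01, 3.14, 3.14, 3.14].

INTERFACE

Orientations are given as a unit quaternion [x, y, z, w].
In Python, from bench import r gives the robot as it stands. The module is installed in compiled form; this text tells all that it offers.
- The arm moves only by the tool jog_arm, never from a script. Its argument "deltas" is text: rows parted by semicolons, each of 7 numbers parted by spaces: the turn, a rotation vector about the world's x, y, z in rad, then the shift along the world's x, y, z in mm, then the finger opening in mm, from 0 to 85.4. A call has 1 to 10 rows; each row shifts and turns the commanded pose from where the row before left it; what a row does not reach is not made up. A row lasts 1/12 s, in which the tool goes at most 41.7 mm and 7.16 degrees, less where a joint would pass 70% of its speed; a pose out of reach is approached as far as the arm can. A call with a gripper value outside its range is refused whole. The fingers move at their own pace and stop on an object; "force" is the grip in N (left out, the last holds). Time passes only in rows, so rows that do not move let the fingers close. It gives the time, the measured TCP pose, the force and the opening at its end, in the units of the state.
- r.get_state(): the state, without advancing time (a new reading comes with each control period).
- r.snapshot(name): name is "scene" or "top"; returns a dict with "color" (384x512x3 uint8, red, green, blue), "intrinsics" (3x3 intrinsics, pixels), "pose" (4x4, takes a point from camera to world coordinates). Camera axes: x right, y down, z forward; pixel columns grow to the right and rows downward; lengths in m; the calibration is good to about 2 mm. A picture is of the moment at which its call begins. There is no depth.
- r.close_job(): hands the job in, once; it reports no verdict.
The state is a dict: "time": time; "joint_pos": joint angles; "qd": joint speeds; "joint_efforts": joint torques, N m; "eef_pos": TCP position; "tcp_rot": TCP orientation; "ft_force": force on the tool from outside, world axes, zero at the start; "moment": the same for the moment, N m; "width": finger opening in m.
Only numpy, scipy, OpenCV 4.12 (cv2) and the standard library are available. Lean on these libraries where they do the work, as an engineer would, in place of code of your own. Each camera call takes 0.05 s, during which the arm holds its last target.

TASK

A bottle stands in the way below the free bay of the louvered panel: first stand it upright in the grey spill tray. Then take the empty bin from the bench and hang it in the middle of the free bay, its back lip dropped fully over the louvre rail so that it hangs square and level by itself; leave the two hung bins, the beaker and the amber jar below them and the squat white jar where they are.

Things in the scene. Friction and masses are not known exactly. Their poses are not given: they have to be found in the camera images.
- bay_rail (a point): Middle of the free bay (blank white card), on the top edge of the panel's louvre rail, 190 mm above the bench. x level into the panel (away from the robot), y along the rail, z up. The rail is an aluminium tongue 5 mm thick (x -2.5 to +2.5), open above, 400 mm long over three bays 125 mm apart. The 12 mm slot behind it is 22 mm deep.
- sheet (a point): Point on the face of the grey panel sheet behind the free bay, 14.5 mm behind the rail's middle, at the height of the rail top; axes as bay_rail. The sheet is flat and rigid and reaches 60 mm above the rail top. Panel and posts are fixed. 60 to 90 mm below the rail top a step flush with the tongue's front backs the bins.
- beam (a point): Middle of the lower front edge of the blue service beam, 510 mm long, parallel to the rail, above the bays. This edge is 85 mm in front of the rail and 125 mm above its top; the beam is 35 mm deep and 60 mm high (to x +35, z +60 mm of this point). A gripper pointing straight down has no room under it; one leaning back to the robot by 25 degrees has.
- bin_hook (a point): The empty white bin on the bench, 90 mm wide, 0.2-0.33 kg: middle of its hook's gap, on the bridge's underside, 75 mm above the bin's foot. x to the bin's back, y across, z up. Gap 9 mm (x -4.5 back wall, +4.5 lip); lip 4 mm thick, 70 mm wide, hangs 14 mm below here; bridge 5 mm thick. Back wall against the tongue, this point is 2 mm past bay_rail in x. Hung, it lies on bay_rail (2 mm either way), drooping 3 degrees.
- bin_grip (a point): Grip of the same bin: mid-thickness of its front wall, half-way across, 22 mm down the slope from the rim, 57 mm above the bin's foot. Axes as the bin's. The wall is flat, 9 mm thick, 90 mm wide, leaning out 25 degrees from vertical (rim to -x): fingers straddle it pointing down and to +x, 25 degrees from vertical, closing square to it. 61 mm of slope lie below; inside empty.
- bottle_mid (a point): The white bottle in the way, half-way up its axis (85 mm above its foot), z along the axis. Closed, round, 52 mm in diameter up to 125 mm from its foot, then a shoulder and a 36 mm cap; 170 mm tall, 0.2-0.37 kg. It stands on the bench in front of the free bay, nearly under the beam's front edge.
- tray_in (a point): The grey plastic spill tray, fixed to the bench, 140 x 140 mm outside, walls 5 mm thick and 14 mm high; this point is the centre of its inner floor, 5 mm above the bench, z up. It stands to one side of the robot, the empty bin to the other.
- bin_a_hook (a point): A like bin with blue caps, already hung on the rail (same point of its hook); its foot is 115 mm and its rim about 190 mm above the bench, its front reaches 110 mm out from the rail. Leave.
- bin_b_hook (a point): A like bin with grey caps, already hung on the rail (same point of its hook); its foot is 115 mm and its rim about 190 mm above the bench, its front reaches 110 mm out from the rail. Leave.
- beaker: Glass beaker, 60 mm wide, 80 mm tall, below a hung bin; origin at its underside. Leave.
- jar: Amber jar, 56 mm wide, 75 mm tall, below the other hung bin; origin at its underside. Leave.
- pot: Squat white jar, 64 mm wide, 50 mm tall, on the bench in front of the robot; origin at its underside. Leave.

How it is judged:
On the way, in this order (a step that is already met when the one before it is completed fails the run):
1. the bottle stands upright in the spill tray (x of bottle_mid in the frame of tray_in between -0.055 and 0.055 m and y of bottle_mid in the frame of tray_in between -0.055 and 0.055 m and z of bottle_mid in the frame of tray_in between 0.078 and 0.092 m and angle between bottle_mid's own z axis and vertical below 0.1 rad), for 0.2 s.
2. the bin hangs with its lip over the rail in the free bay (x of bin_hook in the frame of bay_rail between -0.007 and 0.007 m and y of bin_hook in the frame of bay_rail between -0.025 and 0.025 m and z of bin_hook in the frame of bay_rail between -0.004 and 0.005 m and angle between bin_hook's own z axis and vertical below 0.14 rad and angle between the y axis of bin_hook and the y axis of bay_rail, either way round below 0.09 rad), for 0.2 s.
At the end, for the whole second after the job is handed in: The hook middle is within 7 mm of the rail in depth, 25 mm of the bay middle along it, -4 to +5 mm of the rail top; bin within 8 deg of level and 5 deg of square to the rail. The bottle stands upright (6 deg) on the tray floor, its axis within 55 mm of the tray centre in x and y (all of step 1 and all of step 2); the robot touches nothing.
It fails at once if a hung bin is moved by more than 25 mm (distance of any of bin_a_hook, bin_b_hook from where it was at the start of the episode above 0.025 m).
It fails at once if the beaker or a jar is moved by more than 25 mm (distance of any of beaker, jar, pot from where it was at the start of the episode above 0.025 m).
It also fails if it takes over 66 s, if anything falls off the work surface, if the arm or the gripper's body presses on something with over 40 N, if the wrist force passes 120 N, or if a joint passes its speed limit or range.

## Working session

There is one attempt and no reset: what is moved stays moved. The work goes in short steps, Python scripts to look and compute and a tool call to move; the robot and the scene stay as the last step left them, time stands still between calls to the robot, and variables do not carry over. Pictures are saved under pics/ and viewed, and the job is handed in when it is done.

Besides the shell and the picture viewer there is one more tool, called after "Call:" as name(argument=value, ...) on one line, values as JSON. jog_arm: Moves the arm, as the interface text tells. Its arguments: {"type":"object","properties":{"deltas":{"type":"string"},"force":{"type":"number"}},"required":["deltas"]}

```bash
mkdir -p pics; python3 - <<'E'
from bench import r
import cv2,numpy as np
np.set_printoptions(precision=4,suppress=True)
s=r.get_state()
for k in s: print(k,s[k])
for n in("scene","top"):
    d=r.snapshot(n); cv2.imwrite(f"pics/{n}0.png",d["color"][:,:,::-1]); print(n,d["intrinsics"],d["pose"])
    np.savez(f"{n}0.npz",**d)
E
```

```text
time 0.0
joint_pos [ 1.2731  0.3842  0.0164  1.3711 -0.0063  1.3882 -0.0465]
qd [ 0.0008  0.     -0.0002 -0.0004  0.0001 -0.0001 -0.0017]
joint_efforts [  0.0001 -62.7593   0.8442 -37.1816   0.0164   0.0142   0.    ]
eef_pos [ 0.1453 -0.6074  0.2303]
tcp_rot [-0.7021 -0.0835  0.7023 -0.0822]
ft_force [-0.2753 -1.1466 -0.0844]
moment [-0.0114 -0.0104 -0.0207]
width 0.08513793932732266
scene [[378.6298   0.     257.4935]
 [  0.     378.6298 190.8557]
 [  0.       0.       1.    ]] [[ 0.9992 -0.0132  0.0386  0.5403]
 [-0.0357 -0.742   0.6694 -0.6039]
 [ 0.0198 -0.6703 -0.7419  0.8707]
 [ 0.      0.      0.      1.    ]]
top [[346.7104   0.     253.6115]
 [  0.     346.7104 191.4125]
 [  0.       0.       1.    ]] [[-0.0116 -0.9856  0.1685  0.3919]
 [-0.9997  0.0153  0.0205 -0.0122]
 [-0.0228 -0.1682 -0.9855  1.1346]
 [ 0.      0.      0.      1.    ]]
```

View pics/scene0.png

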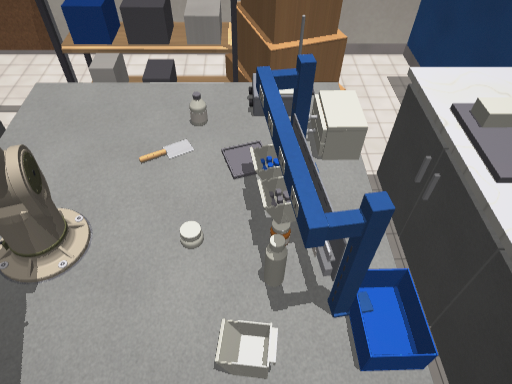

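View pics/top0.png

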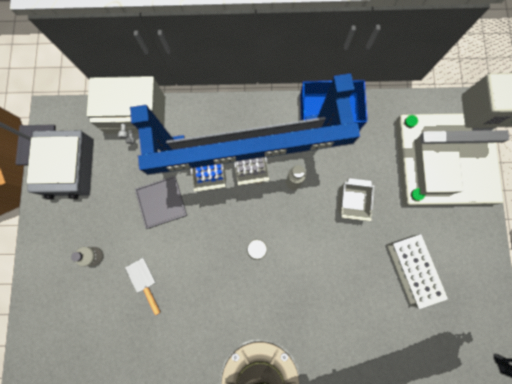

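```bash
python3 - <<'E'
import cv2,numpy as np
a=cv2.imread("pics/scene0.png");b=cv2.imread("pics/top0.png")
def crop(im,x0,y0,w,h,k,n):
    cv2.imwrite(n,cv2.resize(im[y0:y0+h,x0:x0+w],None,fx=k,fy=k,interpolation=cv2.INTER_CUBIC))
crop(a,200,190,150,190,4,"/tmp/x.png")
crop(a,205,220,130,150,4,"pics/s_a.png")
crop(a,205,60,160,150,4,"pics/s_b.png")
crop(b,120,70,190,150,4,"pics/t_a.png")
crop(b,230,70,190,150,4,"pics/t_b.png")
E
```

```text
(no output)
```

View pics/s_a.png

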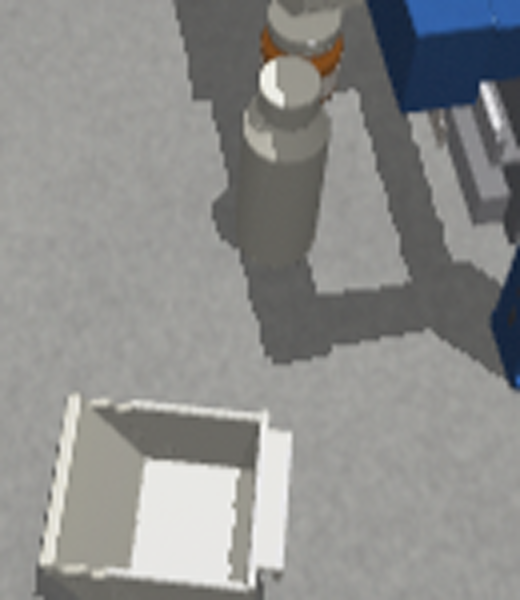

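View pics/s_b.png

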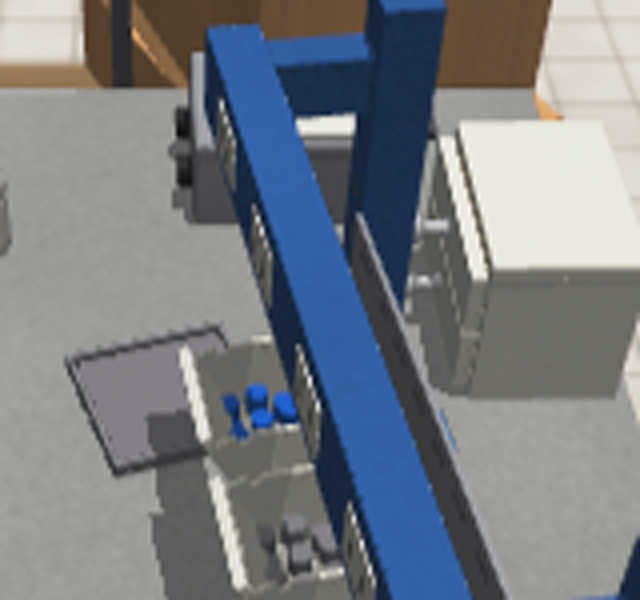

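View pics/t_a.png

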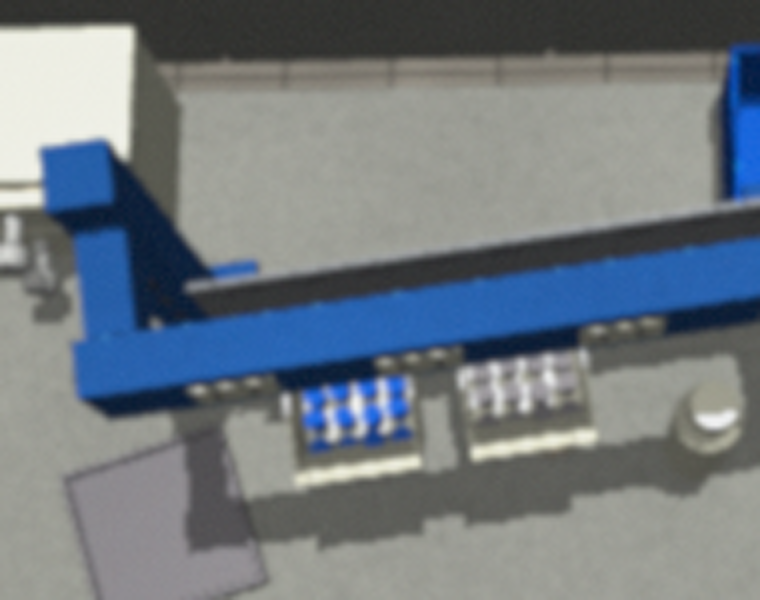

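View pics/t_b.png

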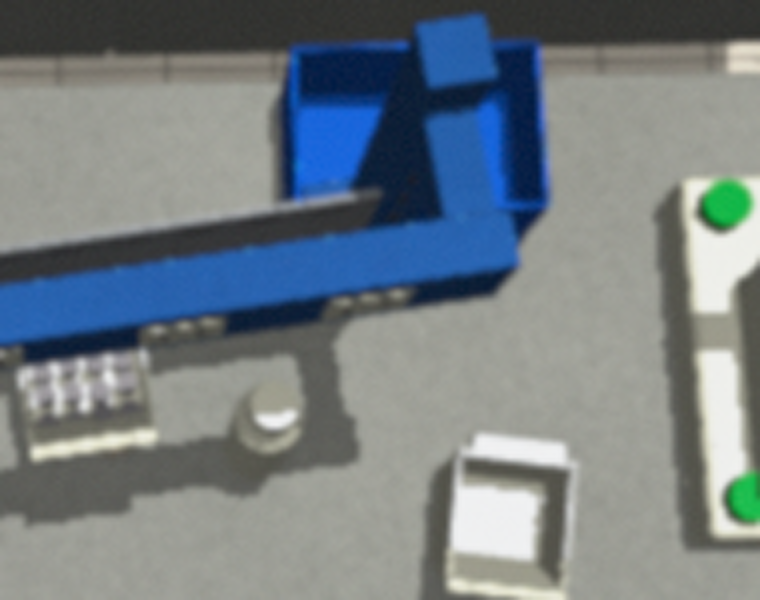

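```bash
cat > h.py <<'E'
import numpy as np,cv2
np.set_printoptions(precision=4,suppress=True)
def cam(n,k=0):
    d=np.load(f"{n}{k}.npz"); return d["intrinsics"],d["pose"]
def onz(n,px,z,k=0):
    K,P=cam(n,k); u=np.atleast_2d(px).astype(float)
    d=(P[:3,:3]@np.linalg.inv(K)@np.c_[u,np.ones(len(u))].T).T
    t=(z-P[2,3])/d[:,2]; return P[:3,3]+d*t[:,None]
def proj(n,X,k=0):
    K,P=cam(n,k); X=np.atleast_2d(X).astype(float)
    c=(X-P[:3,3])@P[:3,:3]; u=c@K.T; return u[:,:2]/u[:,2:]
def tri(a,b):
    # a: px in scene, b: px in top
    A=[];B=[]
    for n,p in(("scene",a),("top",b)):
        K,P=cam(n);d=P[:3,:3]@np.linalg.inv(K)@np.r_[p,1.];d/=np.linalg.norm(d)
        M=np.eye(3)-np.outer(d,d);A.append(M);B.append(M@P[:3,3])
    A=np.vstack(A);B=np.hstack(B);x=np.linalg.lstsq(A,B,rcond=None)[0];return x,np.linalg.norm(A@x-B)
E
python3 - <<'E'
from h import *
ta=lambda x,y:[120+x/4-.375,70+y/4-.375]
tb=lambda x,y:[230+x/4-.375,70+y/4-.375]
sa=lambda x,y:[205+x/4-.375,220+y/4-.375]
sb=lambda x,y:[205+x/4-.375,60+y/4-.375]
print("bottle top centre z.17",onz("top",tb(276,404),.17),onz("scene",sa(291,82),.17))
print("tray corners top z.014",onz("top",[ta(65,478),ta(218,432),ta(270,578)],.014))
print("tray scene",onz("scene",[sb(68,357),sb(215,327),sb(115,473)],.014))
print("pot",onz("top",[257,249],.05))
print("beam upper front L,R z.375",onz("top",[ta(78,400),tb(515,265)],.375))
print("beam lower front L,R z.315",onz("top",[ta(115,416),tb(497,296)],.315))
print("sheet top L,R z.25",onz("top",[ta(188,290),tb(380,193)],.25))
print("bin scene rim .077: FL FR ",onz("scene",[sa(72,395),sa(43,562)],.077), "BL,BR",onz("scene",[sa(267,412),sa(252,586)],.077))
print("bin bridge .08: L,R back",onz("scene",[sa(291,432),sa(283,572)],.08))
print("bin top bridge back L R .08",onz("top",[tb(476,435),tb(568,442)],.08),"rim BL BR",onz("top",[tb(459,448),tb(577,462)],.077),"F",onz("top",[tb(447,588),tb(565,598)],.077))
print("hung A,B front rim L R z.19",onz("top",[ta(297,482),ta(422,466),ta(473,455),ta(597,440)],.19))
print("beam corner tri", tri(sa(417,25),tb(515,265)),tri(sa(405,108),tb(497,296)))
E
```

```text
bottle top centre z.17 [[ 0.6149 -0.1208  0.17  ]] [[ 0.6159 -0.1207  0.17  ]]
tray corners top z.014 [[0.5973 0.4008 0.014 ]
 [0.6341 0.2745 0.014 ]
 [0.5119 0.2286 0.014 ]]
tray scene [[0.4705 0.3625 0.014 ]
 [0.5962 0.3996 0.014 ]
 [0.5111 0.2255 0.014 ]]
pot [[0.397 0.002 0.05 ]]
beam upper front L,R z.375 [[ 0.5759  0.2624  0.375 ]
 [ 0.646  -0.2357  0.375 ]]
beam lower front L,R z.315 [[ 0.5801  0.2609  0.315 ]
 [ 0.6466 -0.2412  0.315 ]]
sheet top L,R z.25 [[ 0.6803  0.2369  0.25  ]
 [ 0.7397 -0.186   0.25  ]]
bin scene rim .077: FL FR  [[ 0.4929 -0.2577  0.077 ]
 [ 0.4807 -0.344   0.077 ]] BL,BR [[ 0.5979 -0.27    0.077 ]
 [ 0.585  -0.3586  0.077 ]]
bin bridge .08: L,R back [[ 0.6097 -0.2825  0.08  ]
 [ 0.6007 -0.3533  0.08  ]]
bin top bridge back L R .08 [[ 0.6086 -0.284   0.08  ]
 [ 0.6019 -0.3541  0.08  ]] rim BL BR [[ 0.5991 -0.2712  0.077 ]
 [ 0.5867 -0.3609  0.077 ]] F [[ 0.4909 -0.2561  0.077 ]
 [ 0.4821 -0.3446  0.077 ]]
hung A,B front rim L R z.19 [[ 0.5597  0.1734  0.19  ]
 [ 0.5696  0.0864  0.19  ]
 [ 0.5768  0.0509  0.19  ]
 [ 0.586  -0.0353  0.19  ]]
beam corner tri (array([ 0.6466, -0.2356,  0.3753]), np.float64(0.0009382682764342746)) (array([ 0.6466, -0.2396,  0.3205]), np.float64(0.0022974212810414362))
```

```bash
cat >> h.py <<'E'
from scipy.spatial.transform import Rotation as R
def toolR(az,tilt,jaw="h"):
    """x pointing down leaning outward by tilt along heading az; jaw h: y horizontal; v: y in vertical plane"""
    h=np.array([np.cos(az),np.sin(az),0]);z=np.array([0,0,1.])
    d=h*np.sin(tilt)-z*np.cos(tilt); s=np.cross(z,h)
    if jaw=="h": y=s
    else: y=np.cross(d,s)
    return np.c_[d,y,np.cross(d,y)]
def err(target_p,target_R,st,flip=True):
    cur=R.from_quat(st["tcp_rot"]).as_matrix(); best=None
    for T in([target_R,target_R@np.diag([1,-1,-1])] if flip else [target_R]):
        v=R.from_matrix(T@cur.T).as_rotvec()
        if best is None or np.linalg.norm(v)<np.linalg.norm(best): best=v
    return best,(np.array(target_p)-st["eef_pos"])*1e3
E
python3 - <<'E'
from h import *
from bench import r
s=r.get_state(); print(R.from_quat(s["tcp_rot"]).as_matrix()); print(np.arctan2(-.6074,.1453))
az=np.arctan2(-.1208,.6154); print(az)
print(err([0,0,0],toolR(az,0),s))
h=np.array([np.cos(az),np.sin(az),0]);print(h, np.array([.6154,-.1208,.1])+.005*h)
E
```

```text
[[-0.0004  0.2327 -0.9726]
 [ 0.0017 -0.9725 -0.2327]
 [-1.     -0.0018  0.    ]]
-1.3359924649657975
-0.19383062404819104
(array([-0.0018, -0.0001, -0.4287]), array([-145.3317,  607.3995, -230.3679]))
[ 0.9813 -0.1926  0.    ] [ 0.6203 -0.1218  0.1   ]
```

Call:
jog_arm(deltas="0 0 -0.043 26 31 0 85;0 0 -0.043 26 31 0 85;0 0 -0.043 26 31 0 85;0 0 -0.043 26 31 0 85;0 0 -0.043 26 31 0 85;0 0 -0.043 26 31 0 85;0 0 -0.043 26 31 0 85;0 0 -0.043 26 31 0 85;0 0 -0.043 26 31 0 85;0 0 -0.043 26 31 0 85", force=50)

```text
time: 0.93
eef_pos: [0.4061, -0.296, 0.2311]
tcp_rot: [-0.704, 0.07, 0.704, 0.07]
ft_force: [0.8, -0.5, 0.3]
width: 0.0849
```

Call:
jog_arm(deltas="-0.017 -0.086 0 20 25 0 85;-0.017 -0.086 0 20 25 0 85;-0.017 -0.086 0 20 25 0 85;-0.017 -0.086 0 20 25 0 85;-0.017 -0.086 0 20 25 -5 85;-0.017 -0.086 0 20 25 -10 85;-0.017 -0.086 0 20 25 -10 85;-0.017 -0.086 0 11 12 -10 85;0 0 0 0 0 0 85")

```text
time: 1.68
eef_pos: [0.5538, -0.1064, 0.191]
tcp_rot: [0.902, -0.086, -0.42, -0.04]
ft_force: [-2.1, -0.1, -2.4]
width: 0.0852
```

```bash
python3 - <<'E'
from h import *
from bench import r
s=r.get_state(); print(s["time"],s["joint_pos"],s["eef_pos"])
az=-.1938;t=np.radians(40)
d=toolR(az,t)[:,0]
P=np.array([.6203,-.1218,.1]); 
print(err(P,toolR(az,t),s),"pre",err(P-.1*d,toolR(az,t),s))
E
```

```text
1.6833 [ 0.6308 -0.1348 -0.4931  2.2334 -0.0549  0.3291 -1.5965] [ 0.5538 -0.1064  0.191 ]
(array([ 0.0004,  0.0011, -0.0043]), array([ 66.4906, -15.4026, -91.0094])) pre (array([ 0.0004,  0.0011, -0.0043]), array([  3.4152,  -3.0232, -14.4049]))
```

Call:
jog_arm(deltas="0 0 0 12 -3 -14 85;0 0 0 12 -3 -14 85;0 0 0 12 -3 -14 85;0 0 0 12 -3 -14 85;0 0 0 10 -2 -14 85;0 0 -0.004 8 -1 -14 85;0 0 0 0 0 -7 85;0 0 0 0 0 0 85")

```text
time: 2.35
eef_pos: [0.6216, -0.1273, 0.103]
tcp_rot: [0.901, -0.091, -0.421, -0.042]
ft_force: [-1.9, 0.3, -0.2]
width: 0.085
```

```bash
python3 - <<'E'
from h import *
from bench import r
s=r.get_state(); print(s["time"],s["joint_pos"],s["eef_pos"])
az=-.1938;t=np.radians(40)
P=np.array([.6203,-.1218,.1]); 
print(err(P,toolR(az,t),s))
d=r.snapshot("scene"); cv2.imwrite("pics/s1.png",cv2.resize(d["color"][150:340,170:350,::-1],None,fx=3,fy=3,interpolation=cv2.INTER_CUBIC))
E
```

```text
2.35 [ 0.4343  0.1792 -0.3329  2.1726  0.8148  0.1475 -2.4141] [ 0.6216 -0.1273  0.103 ]
(array([ 0.0019, -0.0015,  0.0074]), array([-1.3014,  5.5314, -2.9558]))
```

View pics/s1.png

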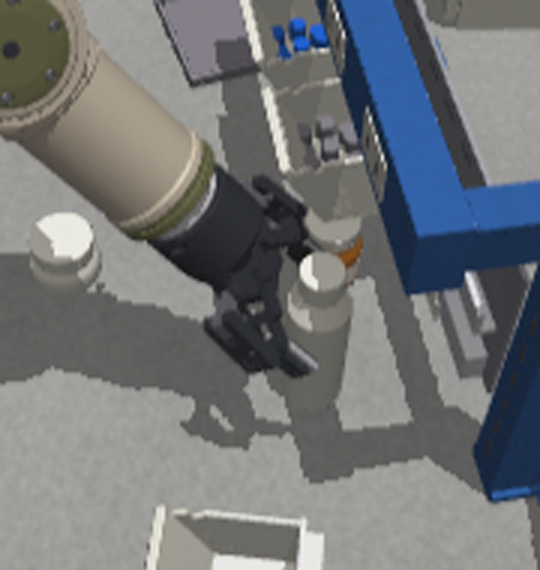

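Call:
jog_arm(deltas="0 0 0.005 -1 3 -1 85;0 0 0 0 2 -1 85;0 0 0 0 0 0 40;0 0 0 0 0 0 40;0 0 0 0 0 0 40;0 0 0 0 0 0 40;0 0 0 0 0 0 40;0 0 0 0 0 0 40", force=50)

```text
time: 3.07
eef_pos: [0.6221, -0.121, 0.1043]
tcp_rot: [0.903, -0.088, -0.418, -0.041]
ft_force: [-1.5, 0.8, 6.1]
width: 0.0506
```

Call:
jog_arm(deltas="0 0 0 0 0 0 40;0 0 0 0 0 0 40;0 0 0 0 0 10 40;0 0 0 0 0 10 40;0 0 0 -5 1 12 40;0 0 0 0 0 0 40")

```text
time: 3.57
eef_pos: [0.6163, -0.12, 0.1364]
tcp_rot: [0.903, -0.088, -0.419, -0.041]
ft_force: [0.4, -1.0, -1.5]
width: 0.0502
```

```bash
python3 - <<'E'
from h import *
from bench import r
s=r.get_state(); print(s["time"],s["joint_pos"],s["eef_pos"],s["width"],s["ft_force"])
d=r.snapshot("scene"); cv2.imwrite("pics/s2.png",cv2.resize(d["color"][150:340,170:350,::-1],None,fx=3,fy=3,interpolation=cv2.INTER_CUBIC))
E
```

```text
3.5667 [ 0.6113  0.1182 -0.5216  2.1573  0.5587  0.2101 -2.1595] [ 0.6163 -0.12    0.1364] 0.050195462865744625 [ 0.3657 -1.0485 -1.486 ]
```

View pics/s2.png

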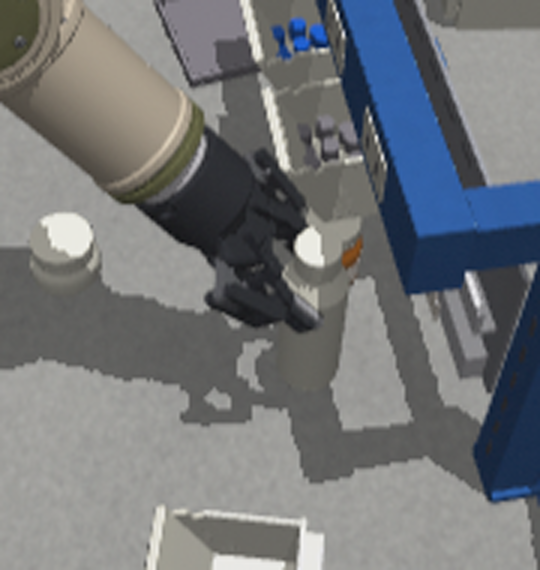

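Call:
jog_arm(deltas="0 0 0 -16 3 1 40;0 0 0 -16 3 1 40;0 0 0 -16 3 1 40;0 0 0 -16 3 1 40;0 0 0 0 0 0 40")

```text
time: 4.03
eef_pos: [0.5489, -0.1078, 0.1368]
tcp_rot: [0.902, -0.089, -0.421, -0.041]
ft_force: [-0.7, -0.1, -4.5]
width: 0.05
```

```bash
python3 - <<'E'
from h import *
from bench import r
s=r.get_state(); print(s["time"],s["joint_pos"],s["eef_pos"],s["width"],s["ft_force"]); print(err([0,0,0],toolR(-.1938,np.radians(40)),s)[0])
E
```

```text
4.0333 [ 0.7127 -0.0442 -0.596   2.3016  0.172   0.1847 -1.8158] [ 0.5489 -0.1078  0.1368] 0.050004886963476096 [-0.7251 -0.0871 -4.5332]
[ 0.     -0.0014  0.0017]
```

```bash
cat > fk.py <<'E'
from h import *
import itertools
from scipy.optimize import least_squares
Q=np.array([[1.2731,.3842,.0164,1.3711,-.0063,1.3882,-.0465],[.6308,-.1348,-.4931,2.2334,-.0549,.3291,-1.5965],[.4343,.1792,-.3329,2.1726,.8148,.1475,-2.4141],[.6113,.1182,-.5216,2.1573,.5587,.2101,-2.1595],[.7127,-.0442,-.596,2.3016,.172,.1847,-1.8158]])
X=np.array([[.1453,-.6074,.2303],[.5538,-.1064,.191],[.6216,-.1273,.103],[.6163,-.12,.1364],[.5489,-.1078,.1368]])
rz=lambda a:R.from_euler("z",a).as_matrix(); ry=lambda a:R.from_euler("y",a).as_matrix()
def fk(p,q,sg):
    d1,L2,L3,L4,yaw,e2,e4=p
    A=rz(yaw)@rz(sg[0]*q[0])@ry(q[1]); P=np.array([0,0,d1])+A@[0,0,L2]
    A=A@rz(sg[1]*q[2]); P=P+A@[e2,0,0]; A=A@ry(q[3]); P=P+A@[e4,0,L3]; A=A@rz(sg[2]*q[4])@ry(q[5]); P=P+A@[0,0,L4]
    return P,A
if __name__=="__main__":
  for sg in itertools.product([1,-1],repeat=3):
    f=lambda p:np.r_[np.concatenate([fk(p,q,sg)[0]-x for q,x in zip(Q,X)])]
    b=min((least_squares(f,[.3,.4,.4,.25,y,0,0]) for y in(-1.3,0,1.3,-2.6,2.6)),key=lambda s:s.cost)
    print(sg,b.cost**.5,b.x)
E
python3 fk.py
```

```text
(1, 1, 1) 0.32311694989827267 [-0.5125 -0.9017 -0.54   -0.0674 -0.1773  0.1434 -1.4976]
(1, 1, -1) 0.2971853262249473 [ 0.1782  0.0903  0.3359 -0.994  -3.2166  0.3276  0.8529]
(1, -1, 1) 0.42503752136972983 [-0.7815 -0.5233 -0.4374 -1.1566  1.637   0.2897 -0.3843]
(1, -1, -1) 0.45934851708790225 [ 0.1916 -0.5451  0.0554 -0.1654 -1.4093  0.3278 -0.5239]
(-1, 1, 1) 0.3410948462645718 [-1.6638 -1.2849 -0.9905 -1.9987 -2.6049  0.7751 -1.2272]
(-1, 1, -1) 0.3856949071334893 [ 0.1379  0.1253  0.2767  0.198   0.7506  0.069  -0.2607]
(-1, -1, 1) 0.03177154685347481 [-0.051   0.379   0.3481  0.1347 -0.0861  0.1166 -0.1779]
(-1, -1, -1) 0.003148715150944885 [ 0.2348  0.4601  0.4574  0.3472 -0.0507  0.0034 -0.0012]
```

Call:
jog_arm(deltas="0 0 0 0 0 18 40;0 0 0 -5 1 18 40;0 0 0 -10 2 12 40;0 0 0 -10 2 6 40;0 0 0 -4 1 0 40;0 0 0 0 0 0 40")

```text
time: 4.53
eef_pos: [0.5227, -0.102, 0.1925]
tcp_rot: [0.902, -0.088, -0.42, -0.041]
ft_force: [-0.3, 0.4, -3.8]
width: 0.0502
```

```bash
python3 - <<'E'
from h import *
from bench import r
s=r.get_state(); print(s["time"],s["joint_pos"],s["eef_pos"],s["width"],s["ft_force"]); print(err([0,0,0],toolR(-.1938,np.radians(40)),s)[0])
e=s["eef_pos"];rr=np.hypot(*e[:2]);a=np.arctan2(e[1],e[0]);print(rr,a)
n=11;A=np.linspace(a,np.arctan2(.316,.553),n+1);print(np.diff(A)[0]);print(1e3*np.diff(rr*np.c_[np.cos(A),np.sin(A)],axis=0))
E
```

```text
4.5333 [ 0.6071 -0.2221 -0.4567  2.2962 -0.1521  0.348  -1.5162] [ 0.5227 -0.102   0.1925] 0.050231399345261905 [-0.3325  0.3928 -3.7931]
[0.0011 0.0021 0.0008]
0.5325055609748158 -0.19266628366792196
0.06471021799222226
[[  5.4995  34.0108]
 [  3.2887  34.2952]
 [  1.0641  34.4361]
 [ -1.1649  34.4328]
 [ -3.3891  34.2854]
 [ -5.5991  33.9945]
 [ -7.7856  33.5613]
 [ -9.9396  32.9876]
 [-12.0519  32.2758]
 [-14.1138  31.4289]
 [-16.1166  30.4505]]
```

Call:
jog_arm(deltas="0 0 0.0647 5.5 34 0 40;0 0 0.0647 3.3 34.3 0 40;0 0 0.0647 1 34.4 0 40;0 0 0.0647 -1.2 34.4 0 40;0 0 0.0647 -3.4 34.3 0 40;0 0 0.0647 -5.6 34 0 40;0 0 0.0647 -7.8 33.6 0 40;0 0 0.0647 -10 33 0 40;0 0 0.0647 -12 32.3 0 40;0 0 0.0647 -14 31.4 0 40")

```text
time: 5.37
eef_pos: [0.4787, 0.2352, 0.192]
tcp_rot: [0.883, 0.205, -0.411, 0.095]
ft_force: [0.6, 0.2, -2.7]
width: 0.0502
```

Call:
jog_arm(deltas="0 0 0.0647 -16 30.5 0 40;0 0 0 0 0 0 40;0 0 0 0 0 0 40")

```text
time: 5.62
eef_pos: [0.4624, 0.2656, 0.192]
tcp_rot: [0.876, 0.233, -0.408, 0.108]
ft_force: [0.6, -1.3, -2.2]
width: 0.0503
```

```bash
python3 - <<'E'
from h import *
from bench import r
s=r.get_state(); print(s["time"],s["joint_pos"],s["eef_pos"],s["width"],s["ft_force"]); 
az=np.arctan2(.316,.553);h=np.array([np.cos(az),np.sin(az),0])
print(err(np.array([.553,.316,.107])+.006*h,toolR(az,np.radians(40)),s))
d=r.snapshot("scene"); cv2.imwrite("pics/s3.png",cv2.resize(d["color"][60:250,110:330,::-1],None,fx=3,fy=3,interpolation=cv2.INTER_CUBIC))
d=r.snapshot("top"); cv2.imwrite("pics/t3.png",cv2.resize(d["color"][100:250,110:280,::-1],None,fx=4,fy=4,interpolation=cv2.INTER_CUBIC))
E
```

```text
5.6167 [ 0.0987 -0.2345 -0.6302  2.2883 -0.3104  0.3553 -1.3661] [0.4624 0.2656 0.192 ] 0.050295328192391235 [ 0.612  -1.3049 -2.192 ]
(array([-0.0009,  0.0011, -0.0012]), array([ 95.7905,  53.3491, -85.0438]))
```

View pics/s3.png

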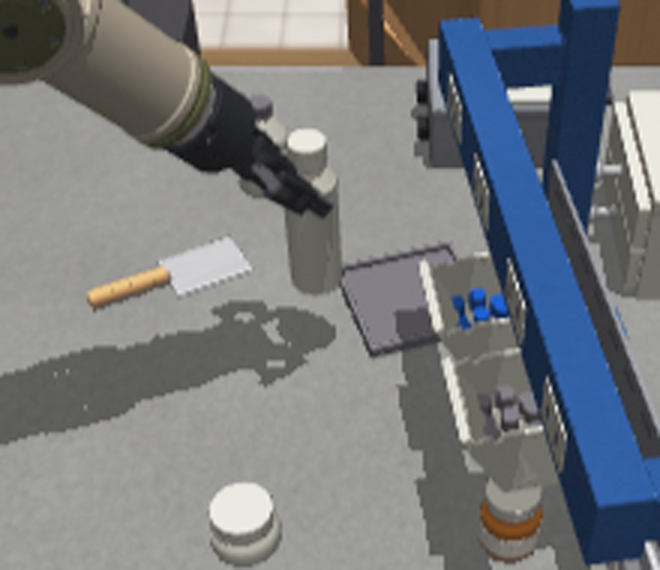

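View pics/t3.png

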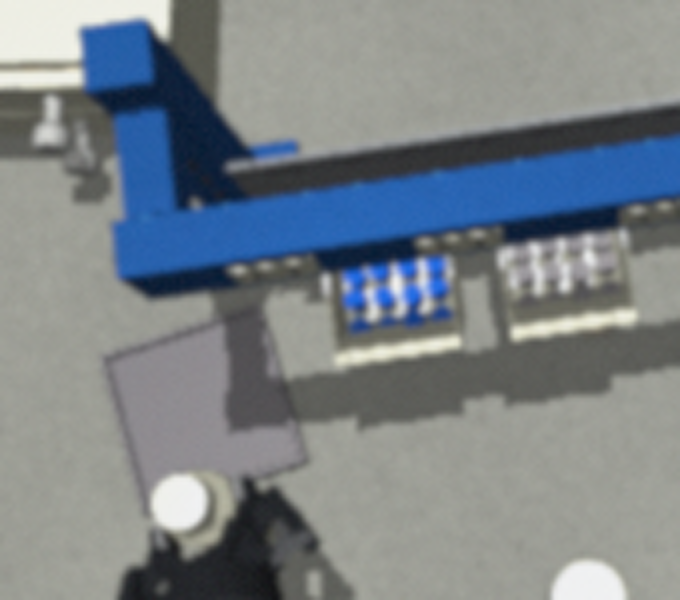

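Call:
jog_arm(deltas="0 0 0 24 13 0 40;0 0 0 24 13 -6 40;0 0 0 24 13 -12 40;0 0 0 24 14 -16 40;0 0 0 0 0 -16 40;0 0 0 0 0 -14 40;0 0 0 0 0 -8 40;0 0 0 0 0 -5 40;0 0 0 0 0 -3 40;0 0 0 0 0 0 40")

```text
time: 6.55
eef_pos: [0.5364, 0.3008, 0.123]
tcp_rot: [0.875, 0.229, -0.412, 0.11]
ft_force: [-0.6, -0.2, -2.2]
width: 0.0503
```

Call:
jog_arm(deltas="0 0 0 7 6 0 40;0 0 0 7 5 0 40;0 0 0 7 5 0 40;0 0 0 0 0 -4 40;0 0 0 0 0 -4 40;0 0 0 0 0 0 40")

```text
time: 7.05
eef_pos: [0.5576, 0.3177, 0.1158]
tcp_rot: [0.875, 0.229, -0.411, 0.11]
ft_force: [-0.6, 0.1, -2.4]
width: 0.05
```

```bash
python3 - <<'E'
from h import *
from bench import r
s=r.get_state(); print(s["time"],s["joint_pos"],s["eef_pos"],s["width"],s["ft_force"]); 
az=np.arctan2(.316,.553);h=np.array([np.cos(az),np.sin(az),0])
print(err(np.array([.553,.316,.107])+.006*h,toolR(az,np.radians(40)),s))
E
```

```text
7.05 [-0.0143  0.2039 -0.6281  2.1312  0.8653  0.224  -2.4354] [0.5576 0.3177 0.1158] 0.05004569893145973 [-0.6413  0.0645 -2.4444]
(array([ 0.0063, -0.0033,  0.0046]), array([ 0.6538,  1.3079, -8.8017]))
```

Call:
jog_arm(deltas="0.006 -0.003 0.004 0 0 -2 40;0 0 0 0 0 -2 40;0 0 0 0 0 -2 40;0 0 0 0 0 0 40")

```text
time: 7.38
eef_pos: [0.5572, 0.3181, 0.1103]
tcp_rot: [0.876, 0.233, -0.408, 0.109]
ft_force: [-0.9, 0.2, -1.8]
width: 0.0504
```

Call:
jog_arm(deltas="0 0 0 0 0 -1 40;0 0 0 0 0 -1 40;0 0 0 0 0 -0.5 40;0 0 0 0 0 0 40")

```text
time: 7.72
eef_pos: [0.5579, 0.319, 0.1094]
tcp_rot: [0.876, 0.233, -0.407, 0.109]
ft_force: [-1.1, -0.9, 5.3]
width: 0.0506
```

Call:
jog_arm(deltas="0 0 0 0 0 0 60;0 0 0 0 0 0 70;0 0 0 0 0 0 85;0 0 0 0 0 0 85;0 0 0 0 0 0 85;0 0 0 0 0 0 85")

```text
time: 8.22
eef_pos: [0.5572, 0.3184, 0.1082]
tcp_rot: [0.876, 0.233, -0.408, 0.109]
ft_force: [-0.3, -0.1, -0.1]
width: 0.0848
```

```bash
python3 - <<'E'
from h import *
from bench import r
s=r.get_state(); print(s["time"],s["joint_pos"],s["eef_pos"],s["width"],s["ft_force"]); 
d=r.snapshot("scene"); cv2.imwrite("pics/s4.png",cv2.resize(d["color"][60:250,110:330,::-1],None,fx=3,fy=3,interpolation=cv2.INTER_CUBIC))
E
```

```text
8.2167 [-0.0603  0.2107 -0.5766  2.1444  0.9402  0.1943 -2.5095] [0.5572 0.3184 0.1082] 0.08480990162146326 [-0.3365 -0.0763 -0.1077]
```

View pics/s4.png

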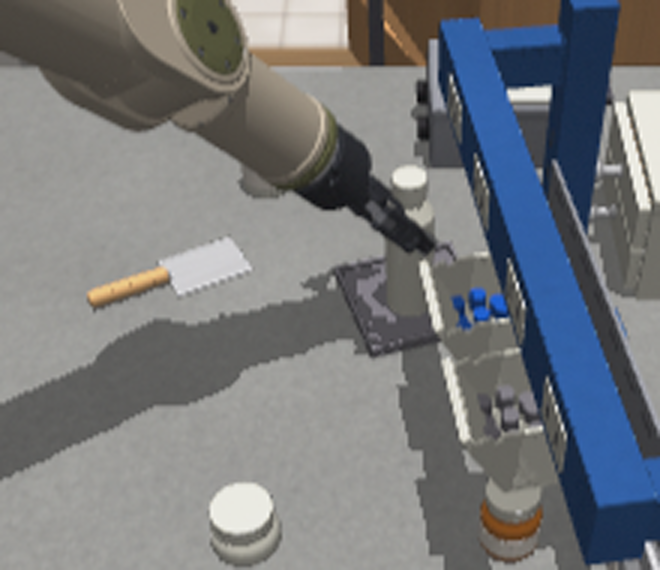

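Call:
jog_arm(deltas="0 0 0 -7 -4 9.5 85;0 0 0 -7 -4 9.5 85;0 0 0 -8.4 -4.8 11.5 85;0 0 0 -8.4 -4.8 11.5 85;0 0 0 -8.4 -4.8 11.5 85;0 0 0 -8.4 -4.8 11.5 85;0 0 0 -8.4 -4.8 11.5 85;0 0 0 -8.4 -4.8 11.5 85;0 0 0 0 0 0 85")

```text
time: 9.02
eef_pos: [0.4959, 0.2824, 0.1945]
tcp_rot: [0.877, 0.232, -0.407, 0.109]
ft_force: [-0.1, 0.8, -0.0]
width: 0.0852
```

```bash
python3 - <<'E'
from h import *
from bench import r
s=r.get_state(); print(s["time"],s["joint_pos"],s["eef_pos"],s["width"],s["ft_force"]); 
d=r.snapshot("scene"); cv2.imwrite("pics/s5.png",cv2.resize(d["color"][60:250,110:330,::-1],None,fx=3,fy=3,interpolation=cv2.INTER_CUBIC))
b=-0.129
hb=np.array([np.cos(b),np.sin(b),0])
T=toolR(b,np.radians(25),"v"); dd=T[:,0]
G=np.array([.4867,-.3007,0])+.014*hb; G[2]=.057
print(G,dd); print(err(G+.019*dd,T,s), G+.019*dd, G-.1*dd)
E
```

```text
9.0167 [ 0.3249 -0.146  -0.855   2.2048 -0.2358  0.3382 -1.4225] [0.4959 0.2824 0.1945] 0.08524261848845237 [-0.1013  0.7549 -0.0173]
[ 0.5006 -0.3025  0.057 ] [ 0.4191 -0.0544 -0.9063]
(array([-0.822 ,  0.0397,  0.7189]), array([  12.6868, -585.8884, -154.7663])) [ 0.5085 -0.3035  0.0398] [ 0.4587 -0.2971  0.1476]
```

View pics/s5.png

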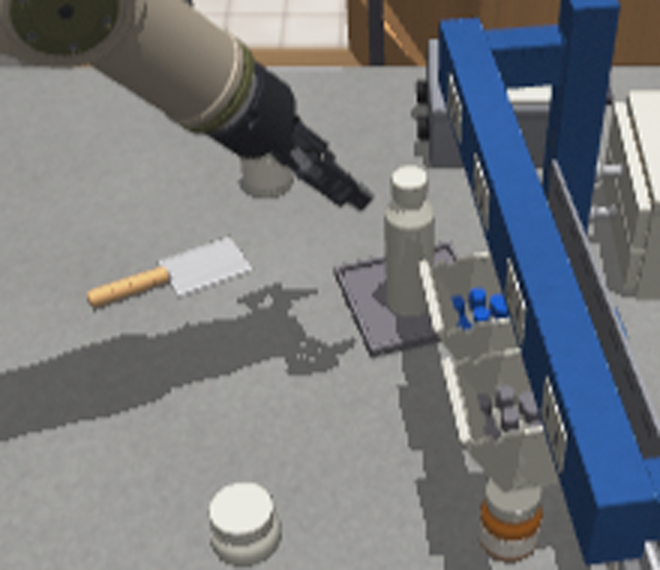

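```bash
python3 - <<'E'
from h import *
from bench import r
s=r.get_state(); b=-.129
T=toolR(b,np.radians(25),"v")
v=err([0,0,0],T,s,False)[0]; print(v,np.linalg.norm(v)); v2=err([0,0,0],T@np.diag([1,-1,-1]),s,False)[0]; print(v2,np.linalg.norm(v2))
E
```

```text
[-0.8213  0.04    0.719 ] 1.0922988695940907
[ 0.8725  0.4015 -1.9264] 2.152605955041903
```

Non-flip is the short way: rotate (-0.822,0.04,0.719) over 16 rows.

Call:
jog_arm(deltas="-0.0514 0.0025 0.045 -2 -30 3 85;-0.0514 0.0025 0.045 -2 -36 3 85;-0.0514 0.0025 0.045 -2 -36 3 70;-0.0514 0.0025 0.045 -2 -36 0 60;-0.0514 0.0025 0.045 -2 -36 0 50;-0.0514 0.0025 0.045 -2 -36 0 50;-0.0514 0.0025 0.045 -2 -36 0 50;-0.0514 0.0025 0.045 -2 -36 0 50;-0.0514 0.0025 0.045 -2 -36 0 50;-0.0514 0.0025 0.045 -2 -36 0 50")

```text
time: 9.9
eef_pos: [0.4755, -0.072, 0.1996]
tcp_rot: [0.741, 0.31, -0.432, 0.411]
ft_force: [0.8, 0.4, 0.7]
width: 0.0497
```

Call:
jog_arm(deltas="-0.0514 0.0025 0.045 -2 -36 0 50;-0.0514 0.0025 0.045 -2 -36 0 50;-0.0514 0.0025 0.045 -2 -36 0 50;-0.0514 0.0025 0.045 -2 -36 0 50;-0.0514 0.0025 0.045 -2 -36 0 50;-0.0514 0.0025 0.045 -2 -33 0 50;0 0 0 0 0 0 50;0 0 0 0 0 0 50")

```text
time: 10.57
eef_pos: [0.4632, -0.2844, 0.1993]
tcp_rot: [0.619, 0.34, -0.422, 0.568]
ft_force: [-0.0, 0.2, -0.4]
width: 0.05
```

```bash
cat > g.py <<'E'
from h import *
from bench import r
s=r.get_state(); print(s["time"],s["joint_pos"],s["eef_pos"],s["width"],s["ft_force"])
b=-0.129
hb=np.array([np.cos(b),np.sin(b),0])
T=toolR(b,np.radians(25),"v"); dd=T[:,0]
G=np.array([.4867,-.3007,0])+.014*hb; G[2]=.057
print("to TCP grasp",err(G+.019*dd,T,s,False)); print("to pre",err(G-.07*dd,T,s,False))
E
python3 g.py
```

```text
10.5667 [ 0.3738 -0.0444  0.2401  2.017  -0.2558  0.7968  0.6246] [ 0.4632 -0.2844  0.1993] 0.04995564736065974 [-0.0173  0.2313 -0.449 ]
to TCP grasp (array([ 0.0008, -0.0058,  0.0075]), array([  45.371 ,  -19.1829, -159.4821]))
to pre (array([ 0.0008, -0.0058,  0.0075]), array([  8.0705, -14.3443, -78.8207]))
```

Call:
jog_arm(deltas="0 -0.006 0.0075 2 -4 -20 45;0 0 0 2 -4 -20 45;0 0 0 2 -4 -20 45;0 0 0 2 -2 -18 45;0 0 0 0 0 0 45;0 0 0 0 0 0 45")

```text
time: 11.07
eef_pos: [0.4715, -0.295, 0.1214]
tcp_rot: [0.62, 0.342, -0.416, 0.571]
ft_force: [0.7, 0.3, 0.6]
width: 0.0448
```

```bash
python3 g.py; python3 - <<'E'
from h import *
from bench import r
d=r.snapshot("scene"); cv2.imwrite("pics/s6.png",cv2.resize(d["color"][220:384,150:320,::-1],None,fx=3.5,fy=3.5,interpolation=cv2.INTER_CUBIC))
d=r.snapshot("top"); cv2.imwrite("pics/t6.png",cv2.resize(d["color"][140:290,290:440,::-1],None,fx=4,fy=4,interpolation=cv2.INTER_CUBIC))
cv2.imwrite("pics/t6full.png",d["color"][:,:,::-1])
E
```

```text
11.0667 [ 0.3895  0.083   0.2595  2.0869 -0.4058  0.6294  0.8076] [ 0.4715 -0.295   0.1214] 0.044773673079309434 [0.7276 0.2603 0.6408]
to TCP grasp (array([-0.0021,  0.0005, -0.0046]), array([ 37.06  ,  -8.5747, -81.6286]))
to pre (array([-0.0021,  0.0005, -0.0046]), array([-0.2405, -3.7361, -0.9672]))
```

View pics/s6.png

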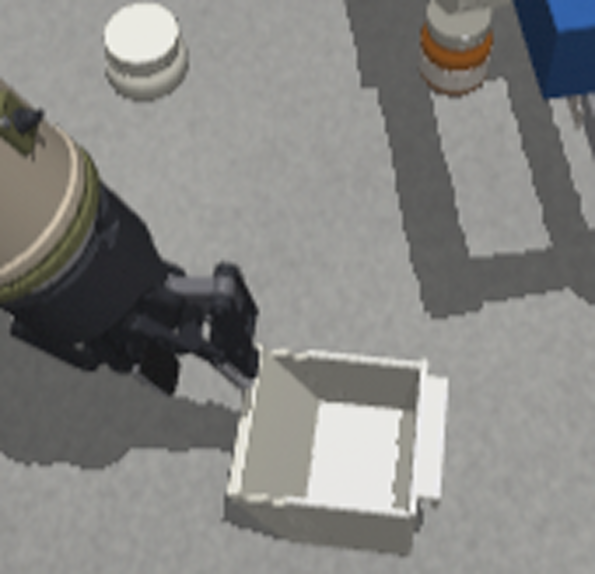

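View pics/t6.png

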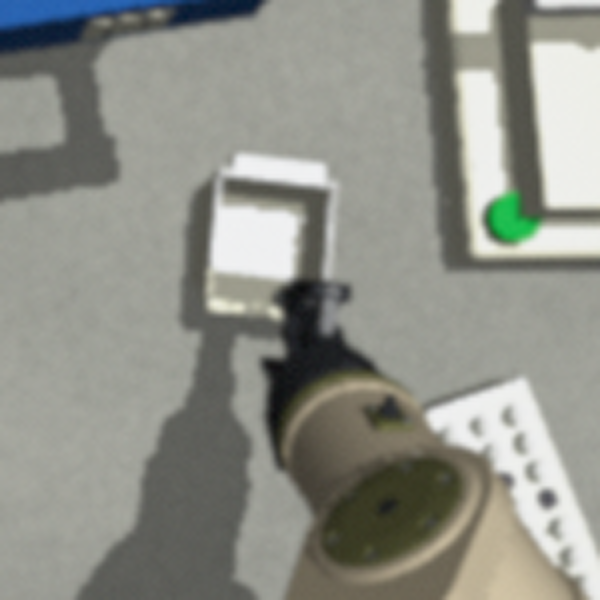

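View pics/t6full.png

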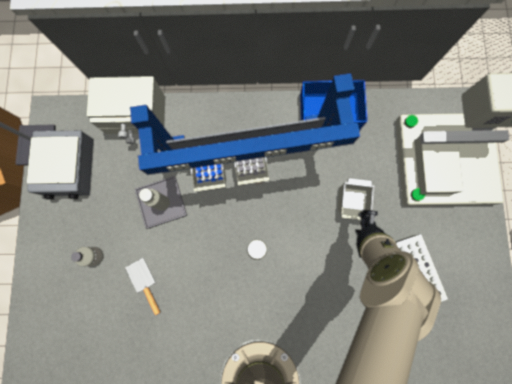

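```bash
python3 - <<'E'
from h import *
e=np.array([.4715,-.295,.1214]); print((proj("scene",e)-[150,220])*3.5,(proj("top",e)-[290,140])*4)
from bench import r
s=r.get_state();print(R.from_quat(s["tcp_rot"]).as_matrix())
print("bottle cap", onz("top",[149,194],.175))
E
```

```text
[[211.2573 375.6543]] [[274.716  326.5484]]
[[ 0.4234  0.8974 -0.1243]
 [-0.0526 -0.1126 -0.9922]
 [-0.9044  0.4267 -0.0005]]
bottle cap [[0.5532 0.3034 0.175 ]]
```

Call:
jog_arm(deltas="-0.002 0 -0.005 0 -4 -1 45;0 0 0 5 -0.6 -10 45;0 0 0 5 -0.6 -10 45;0 0 0 5 -0.6 -10 45;0 0 0 5 -0.6 -10 45;0 0 0 5 -0.6 -10 45;0 0 0 5 -0.6 -10 45;0 0 0 0 0 0 45")

```text
time: 11.83
eef_pos: [0.5017, -0.3027, 0.0587]
tcp_rot: [0.62, 0.341, -0.417, 0.571]
ft_force: [-0.9, -0.1, 0.6]
width: 0.0447
```

```bash
python3 g.py; python3 - <<'E'
from h import *
from bench import r
d=r.snapshot("scene"); cv2.imwrite("pics/s7.png",cv2.resize(d["color"][250:384,170:310,::-1],None,fx=4.2,fy=4.2,interpolation=cv2.INTER_CUBIC))
E
```

```text
11.8333 [ 0.411   0.2404  0.22    2.0759 -0.5453  0.4998  0.9244] [ 0.5017 -0.3027  0.0587] 0.04465541074105719 [-0.8941 -0.1051  0.578 ]
to TCP grasp (array([-0.0005,  0.0007,  0.0001]), array([  6.8005,  -0.8087, -18.9541]))
to pre (array([-0.0005,  0.0007,  0.0001]), array([-30.5   ,   4.0299,  61.7073]))
```

View pics/s7.png

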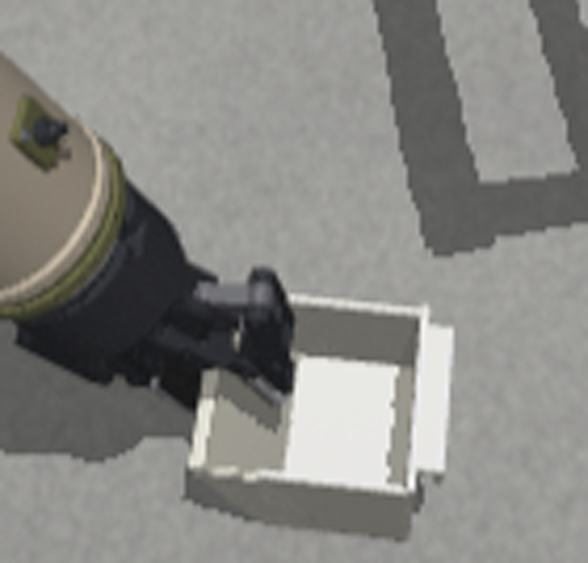

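Call:
jog_arm(deltas="0 0 0 3.4 -0.4 -9.5 45;0 0 0 3.4 -0.4 -9.5 45;0 0 0 0 0 0 45;0 0 0 0 0 0 0;0 0 0 0 0 0 0;0 0 0 0 0 0 0;0 0 0 0 0 0 0;0 0 0 0 0 0 0", force=80)

```text
time: 12.55
eef_pos: [0.5086, -0.3047, 0.043]
tcp_rot: [0.62, 0.339, -0.417, 0.572]
ft_force: [-0.3, 0.0, -2.6]
width: 0.0084
```

```bash
python3 g.py
```

```text
12.55 [ 0.4259  0.2782  0.1997  2.0733 -0.5869  0.4647  0.9627] [ 0.5086 -0.3047  0.043 ] 0.008392879221554912 [-0.3103  0.0004 -2.6172]
to TCP grasp (array([0.0015, 0.0041, 0.0012]), array([-0.033 ,  1.1485, -3.2642]))
to pre (array([0.0015, 0.0041, 0.0012]), array([-37.3335,   5.9872,  77.3972]))
```

```bash
python3 - <<'E'
from h import *
from bench import r
for n in("scene","top"):
    d=r.snapshot(n); np.savez(n+"8.npz",**d)
    x0,y0,w,h=(205,300,85,80) if n=="scene" else (330,170,60,55)
    cv2.imwrite(f"pics/{n}8.png",cv2.resize(d["color"][y0:y0+h,x0:x0+w,::-1],None,fx=8,fy=8,interpolation=cv2.INTER_CUBIC)[:600])
    a=np.load(n+"0.npz")
E
```

```text
(no output)
```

View pics/scene8.png

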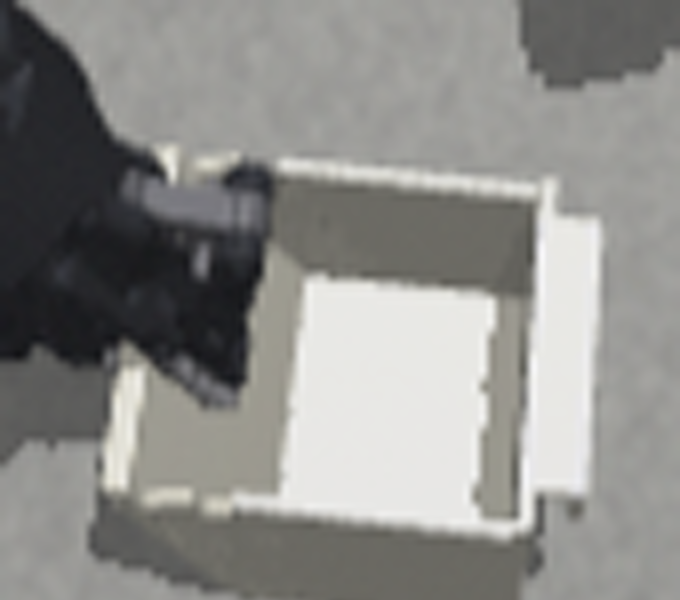

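View pics/top8.png

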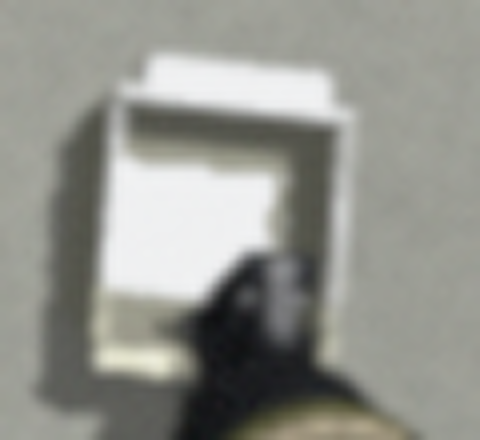

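```bash
python3 - <<'E'
from h import *
S=lambda x,y:[205+x/8-.44,300+y/8-.44]
T=lambda x,y:[330+x/8-.44,170+y/8-.44]
print("bridge back",onz("scene",[S(603,217),S(587,498)],.08),onz("top",[T(148,52),T(332,71)],.08))
print("back rim",onz("scene",[S(553,180),S(530,538)],.077),onz("top",[T(117,83),T(353,107)],.077))
a=np.load("top0.npz")["color"];cv2.imwrite("pics/top0b.png",cv2.resize(a[170:225,330:390,::-1],None,fx=8,fy=8,interpolation=cv2.INTER_CUBIC))
a=np.load("scene0.npz")["color"];cv2.imwrite("pics/scene0b.png",cv2.resize(a[300:380,205:290,::-1],None,fx=8,fy=8,interpolation=cv2.INTER_CUBIC)[:600])
E
```

```text
bridge back [[ 0.6153 -0.2806  0.08  ]
 [ 0.6059 -0.3519  0.08  ]] [[ 0.6159 -0.2827  0.08  ]
 [ 0.6072 -0.3528  0.08  ]]
back rim [[ 0.6029 -0.2689  0.077 ]
 [ 0.5913 -0.3601  0.077 ]] [[ 0.6045 -0.2709  0.077 ]
 [ 0.5936 -0.3608  0.077 ]]
```

View pics/scene0b.png

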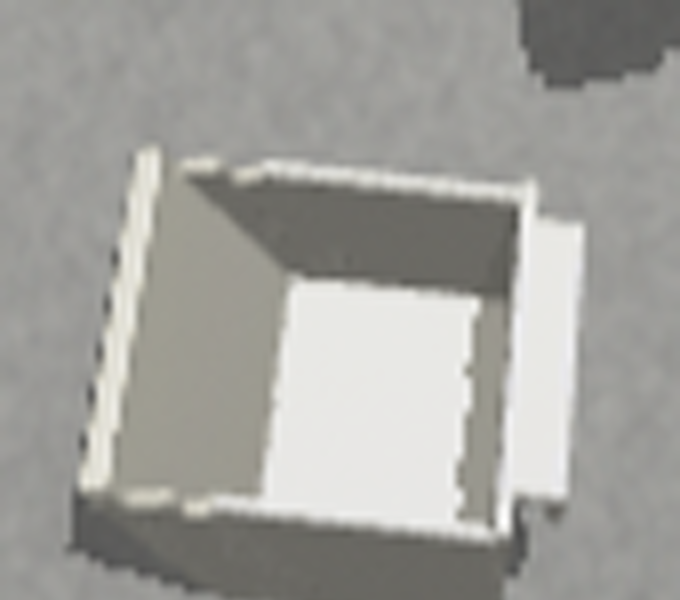

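Call:
jog_arm(deltas="0 0 0 0 0 5 0;0 0 0 0 0 10 0;0 0 0 0 0 20 0;0 0 0 0 0 25 0;0 0 0 0 0 25 0;0 0 0 0 0 25 0;0 0 0 0 0 25 0;0 0 0 0 0 10 0;0 0 0 0 0 0 0")

```text
time: 13.4
eef_pos: [0.5102, -0.3057, 0.1916]
tcp_rot: [0.621, 0.337, -0.416, 0.573]
ft_force: [0.3, -0.3, -2.0]
width: 0.0079
```

```bash
python3 g.py
```

```text
13.4 [ 0.3258  0.0697  0.2919  1.9305 -0.3186  0.7673  0.6716] [ 0.5102 -0.3057  0.1916] 0.007879984318811288 [ 0.2727 -0.3326 -2.0185]
to TCP grasp (array([0.0043, 0.0093, 0.0013]), array([  -1.6435,    2.2006, -151.7854]))
to pre (array([0.0043, 0.0093, 0.0013]), array([-38.944 ,   7.0393, -71.124 ]))
```

Call:
jog_arm(deltas="0 0 0.0375 5.7 20 0 0;0 0 0.0375 5.7 27 0 0;0 0 0.0375 5.7 27 0 0;0 0 0.0375 5.7 27 0 0;0 0 0.0375 5.7 27 0 0;0 0 0.0375 5.7 27 0 0;0 0 0.0375 5.7 27 0 0;0 0 0 0 0 0 0;0 0 0 0 0 0 0")

```text
time: 14.15
eef_pos: [0.5479, -0.1202, 0.1856]
tcp_rot: [0.569, 0.419, -0.338, 0.621]
ft_force: [0.5, -0.6, -2.1]
width: 0.008
```

```bash
cat > p.py <<'E'
from h import *
from bench import r
import sys
s=r.get_state(); print(s["time"],s["joint_pos"],s["eef_pos"],s["width"],s["ft_force"])
b=.136
T=toolR(b,np.radians(25),"v")
print("to hung TCP",err([.6194,-.1132,.158],T,s,False))
n=sys.argv[1]
for c in("scene","top"):
    d=r.snapshot(c); np.savez(c+n+".npz",**d)
    x0,y0,w,h=(210,150,150,140) if c=="scene" else (220,100,150,120)
    cv2.imwrite(f"pics/{c}{n}.png",cv2.resize(d["color"][y0:y0+h,x0:x0+w,::-1],None,fx=4.2,fy=4.2,interpolation=cv2.INTER_CUBIC))
E
python3 p.py 9
```

```text
14.15 [ 0.1469  0.0014  0.1191  2.0088 -0.2492  0.7406  0.5536] [ 0.5479 -0.1202  0.1856] 0.007965575316377952 [ 0.5292 -0.6201 -2.1473]
to hung TCP (array([-0.0005,  0.0011, -0.0005]), array([ 71.4875,   6.9998, -27.612 ]))
```

View pics/scene9.png

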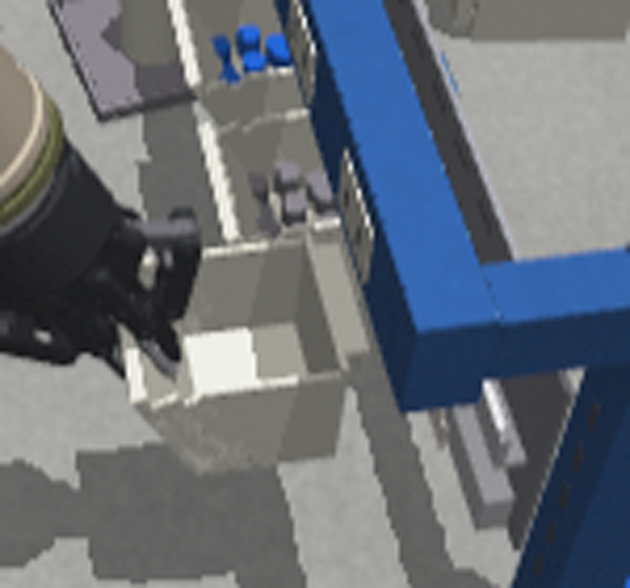

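View pics/top9.png

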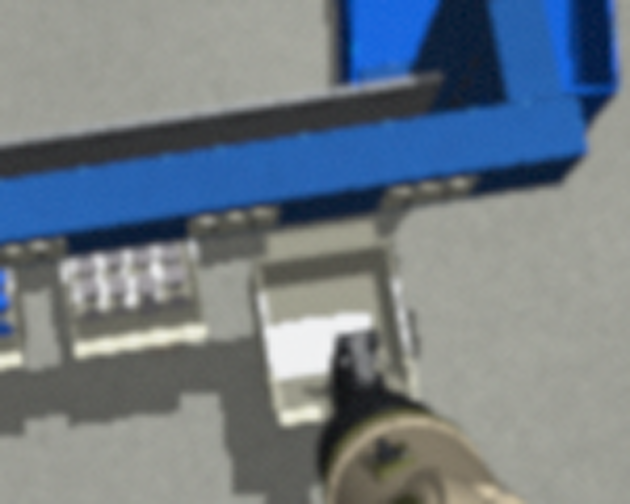

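```bash
python3 - <<'E'
from h import *
T=lambda x,y:[220+x/4.2-.38,100+y/4.2-.38]
S=lambda x,y:[210+x/4.2-.38,150+y/4.2-.38]
X=np.array([.9908,.1356]);Y=np.array([-.1356,.9908])
bay=np.array([.7131,-.0997])
tc=np.array([.5479,-.1202]);print("pred hook rel bay",X@(tc-bay)*1e3+94.7,Y@(tc-bay)*1e3+.7)
for n,p in(("top",[T(254,270),T(397,249)]),("scene",[S(322,230),S(347,375)])):
    w=onz(n,p,.2195)[:,:2]; print(n,w,[(X@(q-bay)*1e3,Y@(q-bay)*1e3) for q in w])
w=onz("scene",[S(367,352)],.2225)[:,:2];print("bridge back near",[(X@(q-bay)*1e3,Y@(q-bay)*1e3) for q in w])
# front rims in top: own and grey
w=onz("top",[T(283,425)],.2195)[:,:2];print([(X@(q-bay)*1e3,Y@(q-bay)*1e3) for q in w])
E
```

```text
pred hook rel bay -71.75995999999991 2.7897199999999813
top [[ 0.6229 -0.0658]
 [ 0.6353 -0.1583]] [(np.float64(-84.73341820036464), np.float64(45.80399764884964)), (np.float64(-85.05892715212873), np.float64(-47.49954096323476))]
scene [[ 0.6375 -0.0584]
 [ 0.6418 -0.1524]] [(np.float64(-69.25652175540374), np.float64(51.15788988700685)), (np.float64(-77.77016703021796), np.float64(-42.597275688934076))]
bridge back near [(np.float64(-65.39062237441203), np.float64(-32.604687110863686))]
[(np.float64(-187.20090464830741), np.float64(43.81428107635794))]
```

Call:
jog_arm(deltas="0 0 0 12 1.6 -2 0;0 0 0 12 1.6 -2 0;0 0 0 12 1.6 -2 0;0 0 0 12 1.6 0 0;0 0 0 8 1.1 0 0;0 0 0 6 0.8 0 0;0 0 0 4 0.5 0 0;0 0 0 0 0 0 0;0 0 0 0 0 0 0")

```text
time: 15.0
eef_pos: [0.6144, -0.1143, 0.1818]
tcp_rot: [0.571, 0.417, -0.339, 0.621]
ft_force: [0.6, 0.2, -2.2]
width: 0.0079
```

```bash
sed -i 's/^n=sys/X=np.array([.9908,.1356]);Y=np.array([-.1356,.9908]);q=s["eef_pos"][:2]-np.array([.7131,-.0997]);print("hook rel bay mm",X@q*1e3+94.7,Y@q*1e3+.7,(s["eef_pos"][2]+.032-.19)*1e3,"F panel",X@s["ft_force"][:2],Y@s["ft_force"][:2])\nif len(sys.argv)<2: sys.exit()\nn=sys/' p.py; python3 p.py 10
```

```text
15.0 [ 0.1182  0.1362  0.1068  1.8754 -0.2438  0.7286  0.5024] [ 0.6144 -0.1143  0.1818] 0.00785183236522115 [ 0.5893  0.1973 -2.2223]
to hung TCP (array([0.0005, 0.0041, 0.0041]), array([  5.0237,   1.1237, -23.7811]))
hook rel bay mm -5.098375072189739 -0.40224091094773695 23.78107705746438 F panel 0.6106489560642973 0.11553540561948286
```

View pics/scene10.png

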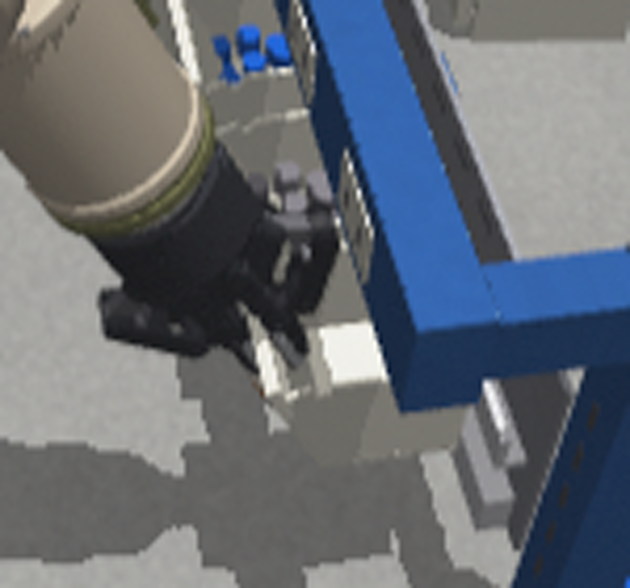

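Call:
jog_arm(deltas="0 -0.004 -0.004 2 0.3 0 0;0 0 0 2 0.3 0 0;0 0 0 2 0.3 0 0;0 0 0 2 0.3 0 0;0 0 0 0 0 0 0;0 0 0 0 0 0 0")

```text
time: 15.6
eef_pos: [0.6218, -0.1135, 0.1816]
tcp_rot: [0.572, 0.415, -0.339, 0.621]
ft_force: [-7.6, -1.9, 1.4]
width: 0.0081
```

```bash
python3 p.py
```

```text
15.6 [ 0.1135  0.149   0.1063  1.862  -0.2411  0.7249  0.4914] [ 0.6218 -0.1135  0.1816] 0.008143962732077133 [-7.6483 -1.9041  1.3619]
to hung TCP (array([0.0007, 0.0066, 0.0083]), array([ -2.3688,   0.3054, -23.6057]))
hook rel bay mm 2.3369859671062443 -0.593893021919045 23.60569860176201 F panel -7.836143977106647 -0.8494215267572025
```

Call:
jog_arm(deltas="0 0 0 -1.5 -0.2 0 0;0 0 0 -1 -0.1 0 0;0 0 0 0 0 0 0;0 0 0 0 0 0 0")

```text
time: 15.93
eef_pos: [0.6204, -0.113, 0.1821]
tcp_rot: [0.572, 0.415, -0.338, 0.622]
ft_force: [-0.4, 0.2, -2.5]
width: 0.0081
```

```bash
python3 p.py
```

```text
15.9333 [ 0.1142  0.1444  0.1055  1.867  -0.2423  0.7226  0.4931] [ 0.6204 -0.113   0.1821] 0.008107250443725447 [-0.3799  0.2297 -2.4687]
to hung TCP (array([0.0005, 0.0089, 0.0076]), array([ -0.98  ,  -0.2499, -24.1329]))
hook rel bay mm 1.0363445247393912 0.14465375764747745 24.13287988046278 F panel -0.34523313647429676 0.2790692483315113
```

Call:
jog_arm(deltas="0 0.004 0.006 -1.2 -0.2 0 0;0 0 0 0 0 -3 0;0 0 0 0 0 -3 0;0 0 0 0 0 -3 0;0 0 0 0 0 0 0;0 0 0 0 0 0 0")

```text
time: 16.43
eef_pos: [0.6188, -0.1132, 0.1724]
tcp_rot: [0.57, 0.418, -0.338, 0.621]
ft_force: [0.3, 0.4, -3.0]
width: 0.0082
```

```bash
python3 p.py
```

```text
16.4333 [ 0.1183  0.1544  0.1039  1.8767 -0.251   0.7101  0.5097] [ 0.6188 -0.1132  0.1724] 0.00817342659608468 [ 0.3414  0.3913 -3.0308]
to hung TCP (array([0.0003, 0.0037, 0.0017]), array([  0.6408,   0.0244, -14.4498]))
hook rel bay mm -0.6067915826153296 0.09264597512306094 14.449831946313413 F panel 0.39129728200384883 0.3414517406433134
```

Call:
jog_arm(deltas="0 0 0 0.4 0 -1 0;0 0 0 0 0 -2 0;0 0 0 0 0 -2 0;0 0 0 0 0 0 0;0 0 0 0 0 0 0")

```text
time: 16.85
eef_pos: [0.6193, -0.1133, 0.1678]
tcp_rot: [0.57, 0.418, -0.338, 0.621]
ft_force: [-0.3, 0.2, -1.9]
width: 0.008
```

```bash
python3 p.py
```

```text
16.85 [ 0.1192  0.1601  0.103   1.8816 -0.2548  0.6994  0.5141] [ 0.6193 -0.1133  0.1678] 0.00796590809143315 [-0.2896  0.2458 -1.8789]
to hung TCP (array([0.0004, 0.0042, 0.0017]), array([ 0.1112,  0.0587, -9.7668]))
hook rel bay mm -0.08670666006150896 -0.013175268041242472 9.766847823376473 F panel -0.2536229801304532 0.2828129545073296
```

Lip bottom is already about 4 mm below the rail top with no contact force; continue.

Call:
jog_arm(deltas="0 0 0 0 0 -2 0;0 0 0 0 0 -2 0;0 0 0 0 0 -2 0;0 0 0 0 0 -1 0;0 0 0 0 0 0 0;0 0 0 0 0 0 0")

```text
time: 17.35
eef_pos: [0.6194, -0.1133, 0.1609]
tcp_rot: [0.57, 0.418, -0.338, 0.622]
ft_force: [-0.3, -0.1, -1.8]
width: 0.0081
```

```bash
python3 p.py
```

```text
17.35 [ 0.1209  0.1676  0.1016  1.8897 -0.2604  0.6843  0.5208] [ 0.6194 -0.1133  0.1609] 0.008050446150322639 [-0.3266 -0.0723 -1.8021]
to hung TCP (array([0.0005, 0.0044, 0.0018]), array([ 0.029 ,  0.1418, -2.902 ]))
hook rel bay mm -0.01656641230169953 -0.10667556940813017 2.9020194477953067 F panel -0.33341354746074414 -0.027347986616572166
```

Call:
jog_arm(deltas="0 0 0 0 0 -1 0;0 0 0 0 0 -1 0;0 0 0 0 0 -1 0;0 0 0 0 0 0 0;0 0 0 0 0 0 0")

```text
time: 17.77
eef_pos: [0.6193, -0.1133, 0.1579]
tcp_rot: [0.57, 0.418, -0.338, 0.622]
ft_force: [-0.0, -0.7, -2.7]
width: 0.0081
```

```bash
python3 p.py
```

```text
17.7667 [ 0.1215  0.1708  0.1009  1.8932 -0.2628  0.6778  0.5237] [ 0.6193 -0.1133  0.1579] 0.008112215943621473 [-0.0009 -0.7003 -2.6694]
to hung TCP (array([0.0005, 0.0044, 0.0018]), array([0.07  , 0.1159, 0.0779]))
hook rel bay mm -0.05363293079557252 -0.0754279893983748 -0.07788575744063775 F panel -0.09582505744408172 -0.6937148243252983
```

Call:
jog_arm(deltas="0 0 0 0 0 -0.8 0;0 0 0 0 0 -0.8 0;0 0 0 0 0 0 0")

```text
time: 18.02
eef_pos: [0.6196, -0.1133, 0.1566]
tcp_rot: [0.57, 0.417, -0.338, 0.622]
ft_force: [0.2, -0.1, -1.3]
width: 0.0078
```

```bash
python3 p.py
```

```text
18.0167 [ 0.1219  0.1724  0.1006  1.8948 -0.2643  0.6741  0.5254] [ 0.6196 -0.1133  0.1566] 0.007797117560585759 [ 0.1649 -0.0682 -1.3161]
to hung TCP (array([0.0005, 0.005 , 0.0018]), array([-0.1641,  0.1312,  1.4379]))
hook rel bay mm 0.176206252810033 -0.12227890125292074 -1.4379417421964968 F panel 0.15418628955980046 -0.08990828079930595
```

Call:
jog_arm(deltas="0 0 0 0 0 -0.8 0;0 0 0 0 0 -0.8 0;0 0 0 0 0 0 0")

```text
time: 18.27
eef_pos: [0.62, -0.1134, 0.1558]
tcp_rot: [0.57, 0.417, -0.337, 0.622]
ft_force: [-3.5, 1.1, 4.7]
width: 0.0083
```

```bash
python3 p.py 12
```

```text
18.2667 [ 0.1223  0.1735  0.1002  1.896  -0.2658  0.6704  0.527 ] [ 0.62   -0.1134  0.1558] 0.00830105650069144 [-3.5361  1.0559  4.727 ]
to hung TCP (array([0.0007, 0.0065, 0.0019]), array([-0.6406,  0.224 ,  2.2213]))
hook rel bay mm 0.6357286192242242 -0.278860353938313 -2.2212534447022536 F panel -3.3603537120709928 1.5256798438314512
```

View pics/scene12.png

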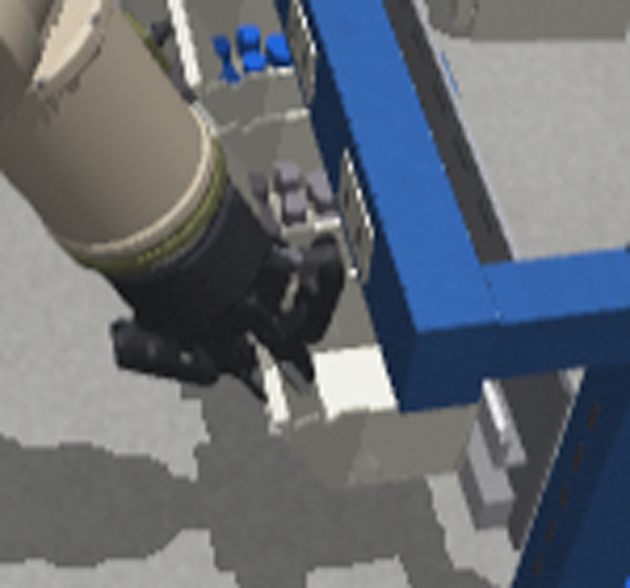

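Call:
jog_arm(deltas="0.002 -0.014 0 0.4 0.1 -1.2 0;0.002 -0.014 0 0.3 0 -1.2 0;0.002 -0.014 0 0.3 0 -1.2 0;0 0 0 0 0 0 0")

```text
time: 18.7
eef_pos: [0.6199, -0.1137, 0.1517]
tcp_rot: [0.579, 0.405, -0.324, 0.629]
ft_force: [-8.3, -0.4, 9.6]
width: 0.0083
```

```bash
python3 p.py
```

```text
18.7 [ 0.1418  0.1607  0.0895  1.938  -0.3166  0.608   0.5815] [ 0.6199 -0.1137  0.1517] 0.008283147650072096 [-8.2758 -0.4288  9.6161]
to hung TCP (array([-0.0057,  0.0485,  0.0024]), array([-0.5261,  0.4904,  6.3212]))
hook rel bay mm 0.48621362174466753 -0.5272981444232632 -6.321169243162589 F panel -8.257838928325933 0.6973685813852202
```

Call:
jog_arm(deltas="0 0 0 -0.8 -0.1 0.3 0;0 0 0 0 0 0 0;0 0 0 0 0 0 12;0 0 0 0 0 0 18;0 0 0 0 0 0 30;0 0 0 0 0 0 45;0 0 0 0 0 0 45;0 0 0 0 0 0 45", force=20)

```text
time: 19.37
eef_pos: [0.6195, -0.1133, 0.1512]
tcp_rot: [0.579, 0.406, -0.325, 0.628]
ft_force: [0.0, -0.7, -0.4]
width: 0.0449
```

```bash
python3 p.py 14
```

```text
19.3667 [ 0.141   0.1613  0.0894  1.9375 -0.3146  0.6101  0.5795] [ 0.6195 -0.1133  0.1512] 0.0449103826707246 [ 0.0062 -0.6523 -0.3928]
to hung TCP (array([-0.0056,  0.0461,  0.0017]), array([-0.1155,  0.0798,  6.7588]))
hook rel bay mm 0.13501095687487918 -0.06478561780226222 -6.758844141642795 F panel -0.08230496515426679 -0.6471711755346202
```

View pics/scene14.png

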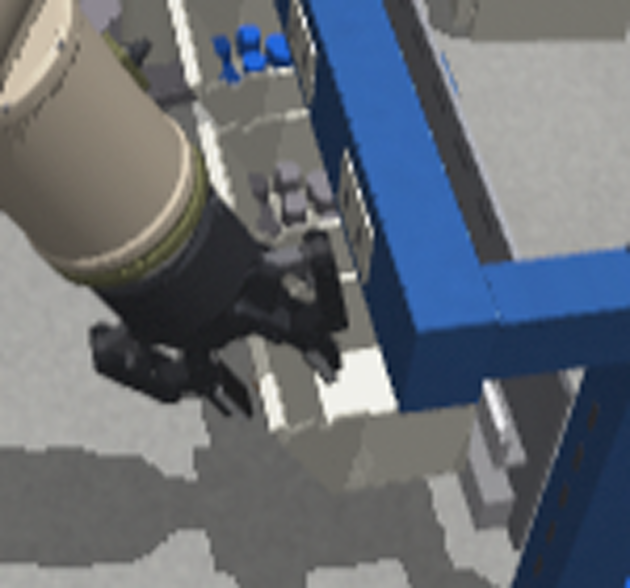

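View pics/top14.png

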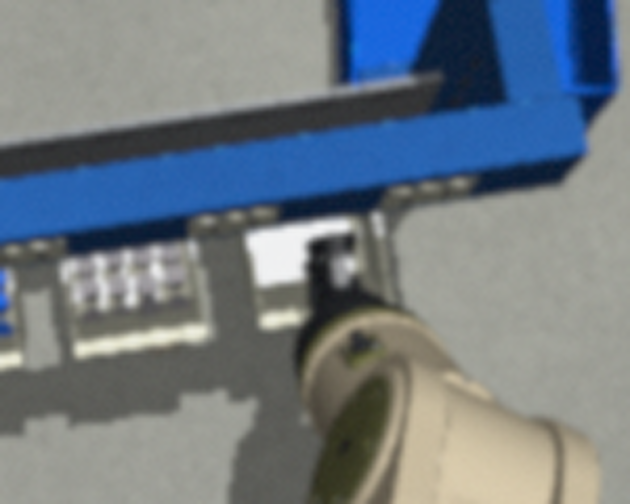

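Call:
jog_arm(deltas="0 0 0 -3.7 -0.5 7.1 45;0 0 0 -3.7 -0.5 7.1 45;0 0 0 -3.7 -0.5 7.1 45;0 0 0 -3.7 -0.5 7.1 45;0 0 0 -3.7 -0.5 7.1 45;0 0 0 -3.7 -0.5 7.1 45;0 0 0 -3.7 -0.5 7.1 45;0 0 0 -3.7 -0.5 7.1 45;0 0 0 -5 -0.7 7.1 45;0 0 0 0 0 0 45")

```text
time: 20.3
eef_pos: [0.585, -0.1186, 0.2176]
tcp_rot: [0.579, 0.404, -0.324, 0.629]
ft_force: [1.1, 0.3, -0.1]
width: 0.0448
```

```bash
python3 p.py 15
```

```text
20.3 [ 0.1473  0.0234  0.1059  1.9293 -0.2624  0.751   0.5392] [ 0.585  -0.1186  0.2176] 0.044814861371345424 [ 1.0657  0.326  -0.0994]
to hung TCP (array([-0.0051,  0.049 ,  0.0024]), array([ 34.3944,   5.3809, -59.5669]))
hook rel bay mm -34.776159509929684 -0.637595246053386 59.566900461347245 F panel 1.1000894865665463 0.1784740456164576
```

View pics/scene15.png

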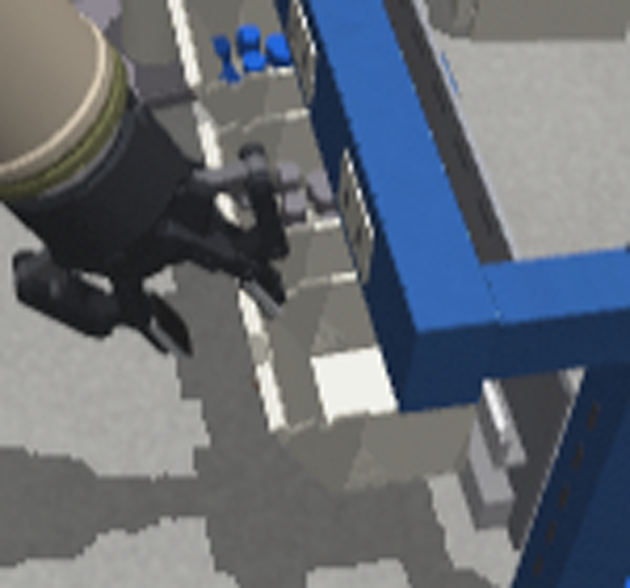

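Call:
jog_arm(deltas="0 0 0 -10 -1.4 6 45;0 0 0 -18 -2.5 4 45;0 0 0 -20 -2.7 3 45;0 0 0 -20 -2.7 3 45;0 0 0 -20 -2.7 3 45;0 0 0 0 -20 3 45;0 0 0 0 -30 0 45;0 0 0 0 -30 0 45;0 0 0 0 -30 0 45;0 0 0 0 0 0 45")

```text
time: 21.23
eef_pos: [0.496, -0.2463, 0.2372]
tcp_rot: [0.58, 0.403, -0.327, 0.628]
ft_force: [-0.2, 0.9, -0.2]
width: 0.045
```

```bash
python3 p.py 16; python3 - <<'E'
from h import *
a=np.load("top16.npz")["color"];cv2.imwrite("pics/t16f.png",cv2.resize(a[90:240,110:310,::-1],None,fx=4,fy=4,interpolation=cv2.INTER_CUBIC))
E
```

```text
21.2333 [ 0.2654 -0.043   0.3311  1.9456 -0.3839  0.8992  0.916 ] [ 0.496  -0.2463  0.2372] 0.044972600001696644 [-0.212   0.8988 -0.2287]
to hung TCP (array([-0.0034,  0.0466,  0.0088]), array([123.3823, 133.0951, -79.1697]))
hook rel bay mm -140.26345675147502 -115.11007199521984 79.16969411731584 F panel -0.08813428483092553 0.9192998124008979
```

View pics/scene16.png

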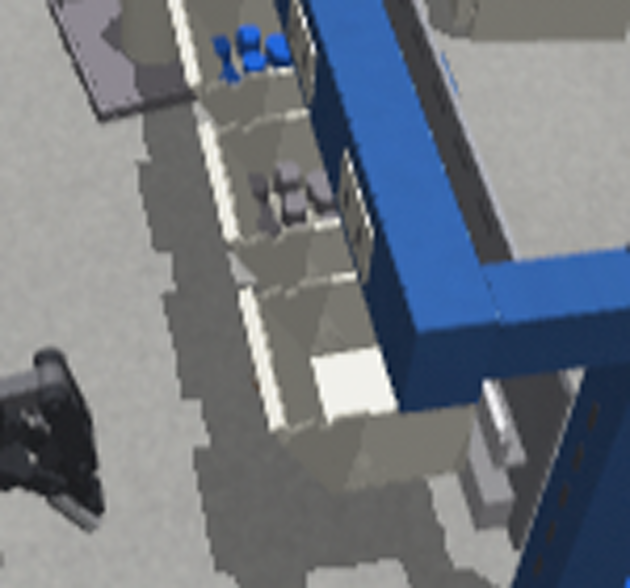

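View pics/top16.png

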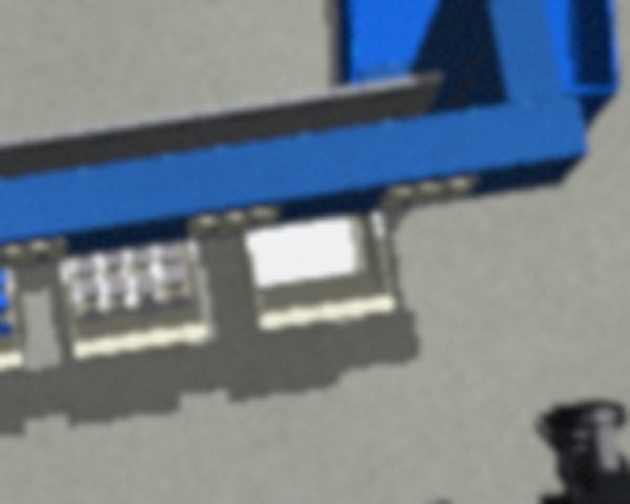

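View pics/t16f.png

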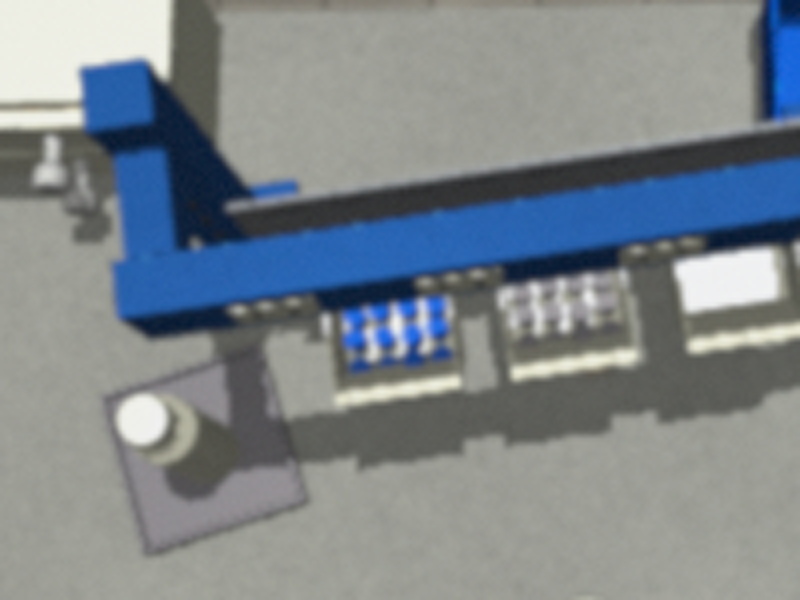

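```bash
python3 - <<'E'
from h import *
T=lambda x,y:[220+x/4.2-.38,100+y/4.2-.38]
S=lambda x,y:[210+x/4.2-.38,150+y/4.2-.38]
X=np.array([.9908,.1356]);Y=np.array([-.1356,.9908]);bay=np.array([.7131,-.0997])
for nm,n,p in(("new top","top",[T(262,328),T(394,311)]),("grey top","top",[T(77,356),T(210,337)]),("new scene","scene",[S(240,290),S(276,432)]),("grey scene","scene",[S(198,110),S(232,243)])):
    w=onz(n,p,.187)[:,:2]; print(nm,[(X@(q-bay)*1e3,Y@(q-bay)*1e3) for q in w])
c=onz("top",[110+143/4-.4,90+419/4-.4],.175)[0]; print("cap",c)
tc=np.array([.553,.316]); ax=np.array([np.cos(np.arctan2(.0371,.1257)),np.sin(np.arctan2(.0371,.1257))]);e=c[:2]-tc;print("rel tray axes",e@ax,e@[-ax[1],ax[0]])
from bench import r
d=r.snapshot("scene");cv2.imwrite("pics/fin.png",cv2.resize(d["color"][:,:,::-1],(800,600)))
E
```

```text
new top [(np.float64(-116.74542361902445), np.float64(43.8916961976803)), (np.float64(-118.65640510899168), np.float64(-44.38634946241087))]
grey top [(np.float64(-116.85925763162165), np.float64(168.03945467286835)), (np.float64(-117.53299970690173), np.float64(78.91434032151808))]
new scene [(np.float64(-114.34694173439459), np.float64(42.73988340408534)), (np.float64(-113.32969272235916), np.float64(-49.30736568148137))]
grey scene [(np.float64(-113.71962457339781), np.float64(181.06025216991947)), (np.float64(-112.55900618156036), np.float64(75.99253835989389))]
cap [0.5524 0.3138 0.175 ]
rel tray axes -0.0012286589410450306 -0.0019768938233919
```

View pics/fin.png

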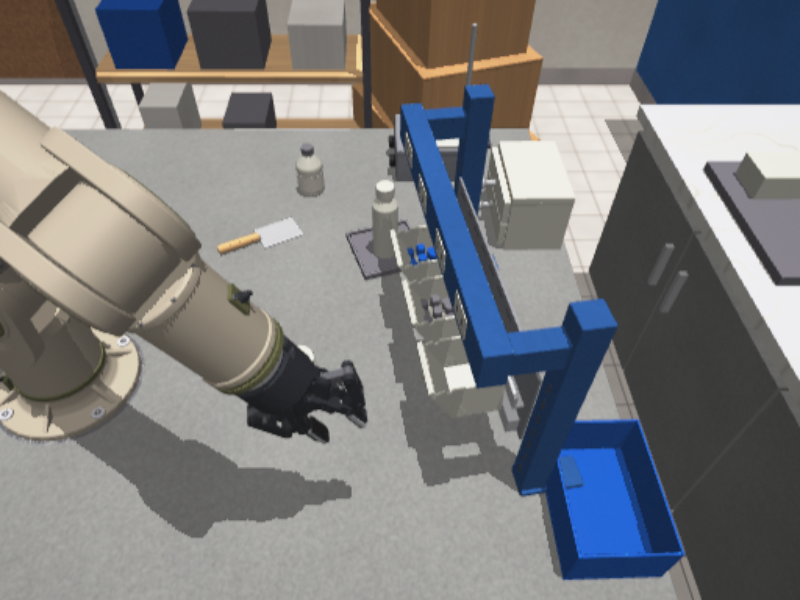

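The new bin's front rim lines up with the grey bin's to about 1 mm, it is centred in the bay, and it hangs by itself. The bottle stands about 2 mm from the tray centre, and the robot is clear. Handing in.

```bash
python3 -c "
from bench import r
print(r.close_job())"
```

```text
the job is handed in; nothing more can be done
None
```

The bottle stands upright in the spill tray and the empty bin hangs by itself in the middle of the free bay. I handed the job in at about 21 s of the 66 s limit; no verdict was reported.

**Bottle:** I gripped its body with the tool leaning 40°, swung it clear of the hung bins and set it in the tray. In the last top picture its axis is about 2 mm from the tray centre.

**Bin:** I gripped it by the front wall at 25° and felt for the tongue with the back wall at about 8 N. Then I backed off 2 mm and lowered the lip until the hook seated. I eased it into its droop before letting go.

**Last checks:**
- **Rim line:** The bin's front rim is in line with the grey bin's to about 1 mm.
- **Position and squareness:** It is 0–3 mm from the bay middle and about 1° or less off square.
- **Robot:** It stands well clear, with no contact force.
- **Hung bins:** They look unmoved in the pictures.
- **Beaker and jars:** I did not measure their final positions. The arm partly hides the squat jar in the last picture.

**What disagreed:**
- **Grip shift:** The bin shifted about 6 mm when I gripped it. I measured its hook again before lifting.
- **Seating height:** The hook seated about 2 mm lower than I had worked out.
- **Camera offset:** The two cameras differ by about 3–5 mm on the rim's depth. They do so equally for the new bin and the grey one.
- **Hook not seen:** The beam hides the hook, so its seating rests on the felt contact and the comparison with the grey bin.

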